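# Walk the paint chest into its dock and latch it

## Task

Get the painter's heavy armrest chest ready to lean on: walk it forward along the bench by gentle pushes on its two rear corner posts in turn, never touching the porcelain tile between them, until it sits square and fully home against the stop of its dock, and bed it there with a firm press of about 15 N on a post, held for a moment; never push it with more than 25 N. Then swing the steel latch bar fully shut behind its right-hand post. Keep the chest flat on the bench with the little bowl standing on it, and do not disturb the other things on the bench.

Things in the scene. Friction and masses are not known exactly. Their poses are not given: they have to be found in the camera images.
- chest: Heavy flat wooden chest (0.8 to 1.1 kg, too wide to grasp), 150 mm deep (x), 200 wide (y), 60 high. Origin: centre of its underside; x points to its front, away from the robot. Flat front face at x = +75 mm, rear posts' faces at x = -75. Sliding it by a post takes about 4 to 10 N; over 25 N is a hard shove. A post pushed alone turns the chest, whose middle advances only a third to half as far.
- tile: Delicate painted porcelain tile, 110 mm wide, 44 high, 3 thick, fixed upright on the chest's back between the posts, its face 5 mm further in than the posts' rear faces. Origin: its centre, 68.5 mm behind the chest's origin. Must not be touched.
- post_left (a point): Middle of the rear (robot-side) face of the chest's left (+y) rear corner post: dark wood, 30 mm wide, 60 high. This point is 85 mm left of the chest's centre line, 30 mm above the bench. Between the two posts the back is recessed 8 mm. Touch it slowly: meeting it at more than about 40 mm/s jolts the chest with over 25 N.
- post_right (a point): The same on the right (-y) rear corner post, 85 mm right of the chest's centre line.
- dock: Wooden dock fixed to the bench; x points into it, away from the robot. Origin on the bench where the middle between the posts' rear faces comes when the chest is home. Stop's face at x = +150 mm. Cheeks 45 mm high stand 106 mm either side of the centre line for x 120 to 150, flaring out to a 245 mm mouth at x = 75. Home: square, front on the stop, chest origin at dock x = +75. Pushed crooked it jams and the force rises.
- latch (a joint): Angle of the steel latch bar about its upright pivot. 0: bar points to dock -x (to the robot), where it starts, within 0.3. 1.571 (end stop): points to dock +y, across the rear face of the right post, 4 mm clear of it if the chest is home (else the chest blocks it). Grows clockwise seen from above. Stays where left; about 1 to 2 N at the tip turns it.
- latch_tip (a point): The free end of the steel latch bar, 80 mm from the pivot, 34 mm above the bench. The bar is 16 mm thick, 25 to 43 mm above the bench.
- cup: Little white porcelain bowl, 60 mm across, 40 mm high, standing loose on the chest's lid towards its front. Origin at its foot. Must stay standing on the chest.
- jar: White jar with cork lid, 48 mm across, 60 mm high, on the bench to the left of the chest and the dock. Origin at its foot. Bystander.
- ring_stand: White porcelain puck, 64 mm across, 35 mm high, on the right of the bench. Bystander.
- bowl: White bowl, 100 mm across, 50 mm high, on the left of the bench. Bystander.
- brushpot: Blue porcelain pot, 70 mm across, 100 mm high, on the left of the bench. Bystander.
- plate: White plate, 100 mm across, on the right of the bench. Bystander.
- latch_pivot (a point): The latch bar's pivot axis, at dock (-12, -150) mm, 34 mm above the bench, on a 22 mm high block at the end of a 12 mm high bar that runs along the outside of the right cheek.

How it is judged:
By the outcome, as a careful person would: the job done as asked, in the order asked, and still so for the second after the job is handed in, with the robot touching nothing.
It also fails if it takes over 72 s, if anything falls off the work surface, if the arm or the gripper's body presses on something with over 40 N, if the wrist force passes 120 N, or if a joint passes its speed limit or range.

## Robot

A 6-joint arm with a two-finger parallel gripper is mounted at the origin on the work surface. World frame = base frame: x ahead of the robot, y to its left, z up, the work surface at z = 0. Lengths are in m, angles in rad, forces in N, time in s.
With the tool pointing down it reaches from about 0.325 to 0.875 m from the base axis. Payload 4.4 kg.
Tool frame: the origin (TCP) lies on the mounting face of the last link; the fingertips stand 173 mm ahead of it and the grasp point (between the pads) lies 155 mm ahead of it; z points along the fingers, y is the line along which they close (so a half turn about z gives the same grasp; the last joint's range is limited). The gripper opens to 85 mm and grips with 20 to 120 N. Pads are 22 mm wide; open, the fingers measure 114 mm over their backs; the gripper's body (76 mm by 85 mm) begins 54 mm behind the grasp point. The pads swing forward as they close: fully open they stand 13 mm farther back than shut.
Start: joints at [1.171, 0.207, 1.542, -0, 1.393, -0.15], TCP at [0.142, 0.557, 0.405] pointing down, gripper open.
Joint ranges: [-2.73, 2.73], [-0.86, 2.22], [0.23, 2.46], [-1.11, 4.25], [0.08, 2.63], [-2.82, 2.82]. Speed limits (rad/s): [2.79, 2.79, 3.14, 3.14, 3.14, 3.14].

## Interface

Orientations are given as a unit quaternion [w, x, y, z].
In Python, from workcell import * gives the robot as it stands.
- The arm moves only by the tool send_rows, never from a script. Its argument "increments" is a list of rows, each an object of numbers: "jaw": the closure, from 0 (fully open) to 1 (shut); "x", "y", "z": the shift along the tool's x, y, z in cm; "ax", "ay", "az": the turn, a rotation vector about the tool's x, y, z in degrees. A call has 1 to 5 rows; each row is the pose to reach, as a shift and turn from the pose commanded when the call began, along the tool's axes at that moment; what a row does not reach only later rows make up. A row lasts 1/8 s, in which the tool goes at most 62.5 mm and 10.7 degrees, less where a joint would pass 70% of its speed; a pose out of reach is approached as far as the arm can. A call with a gripper value outside its range is refused whole. The fingers move at their own pace and stop on an object; "newtons" is the grip in N (left out, the last holds). Time passes only in rows, so rows that repeat a pose let the fingers close. It gives the time, the measured TCP pose, the force, the opening and the grip force at its end, in the units of the state.
- observe(): the state, without advancing time (a new reading comes with each control period).
- get_image(name): name is "scene" or "top" or "wrist"; returns a dict with "frame" (420x560x3 uint8, red, green, blue), "depth" (420x560 float32, m along the optical axis (not along the pixel's ray), 0 where there is no reading), "mtx" (3x3 intrinsics, pixels), "camera_from_world" (4x4, takes a point from world to camera coordinates). Camera axes: x right, y up, looking along -z (the intrinsics and any distortion apply to the point x, -y, -z); pixel columns grow to the right and rows downward; lengths in m; the calibration is good to about 2 mm. The wrist camera is an equidistant fisheye: a pixel r from the principal point sees the ray r / f radians off the axis. A picture is of the moment at which its call begins.
- finish_job(): hands the job in; it is judged then, once.
Trained networks look in a picture, given as the dict that the camera call returned (one of the last four; its "shot" number tells which), for a name from the list of things; names that differ only in an ending like _2 or _b are one class to them, and where a whole thing is asked for, a point or a joint stands for the part that bears it (a point fixed in the world has none). Each returns a list of dicts, best first, with "conf" (0 to 1); they miss things now and then, are a little off and sometimes report something else, mostly with a low value. They report only what shows in the picture. A call takes as long as a camera call.
- spot_in(picture, name): "location" ([x, y, z] in m, in the coordinates of the camera as it stood for that picture, good to about 4 mm: the middle of the surface that is visible of it).
- place_of(picture, name): "location" ([x, y, z] in m, in the coordinates of the camera as it stood for that picture, good to about 4 mm: a listed point, or the origin of a listed thing).
The state is a dict: "time": time; "joint_pos": joint angles; "qd": joint speeds; "tau": joint torques, N m; "eef_pos": TCP position; "eef_rot": TCP orientation; "wrist_force": force on the tool from outside, world axes, zero at the start; "torque": the same for the moment, N m; "gripper_width": finger opening in m; "grip_force": force on a finger pad.
Only numpy, scipy, OpenCV 4.12 (cv2) and the standard library are available. Lean on these libraries where they do the work, as an engineer would, in place of code of your own. Each camera call takes 0.05 s, during which the arm holds its last target. There are 200 camera calls.

## Working session

There is one attempt and no reset: what is moved stays moved. The work goes in short steps, Python scripts to look and compute and a tool call to move; the robot and the scene stay as the last step left them, time stands still between calls to the robot, and variables do not carry over. Pictures are saved under pics/ and viewed, at most 10 in all, crops included, and the job is handed in when it is done.

Besides the shell and the picture viewer there is one more tool, called after ">>>" as name([rows], argument=value, ...), one row to a line, values as JSON. send_rows: Moves the arm, as the interface text tells. Its arguments: {"type":"object","properties":{"increments":{"type":"array","items":{"type":"object","properties":{"jaw":{"type":"number"},"x":{"type":"number"},"y":{"type":"number"},"z":{"type":"number"},"ax":{"type":"number"},"ay":{"type":"number"},"az":{"type":"number"}}}},"newtons":{"type":"number"}},"required":["increments"]}

```bash
mkdir -p pics; cat > h.py <<'E'
from workcell import *
import numpy as np, cv2
from scipy.spatial.transform import Rotation as R
def toworld(p,pt):
    return (np.linalg.inv(p["camera_from_world"])@np.r_[pt,1])[:3]
def world(p):
    d=p["depth"];K=p["mtx"];v,u=np.mgrid[:d.shape[0],:d.shape[1]]
    c=np.stack([(u-K[0,2])/K[0,0]*d,-(v-K[1,2])/K[1,1]*d,-d,np.ones_like(d)],-1)
    return (c@np.linalg.inv(p["camera_from_world"]).T)[...,:3]
def save(p,n): cv2.imwrite("pics/"+n,p["frame"][...,::-1])
def tool():
    s=observe();q=s["eef_rot"];return np.array(s["eef_pos"]),R.from_quat([q[1],q[2],q[3],q[0]])
E
python3 - <<'E'
from h import *
for cam in ["top","scene"]:
    p=get_image(cam);save(p,cam+"0.png")
    for n in ["chest","tile","post_left","post_right","dock","latch_tip","latch_pivot","cup","jar"]:
        r=place_of(p,n)
        if r: print(cam,n,toworld(p,r[0]["location"]).round(4),round(r[0]["conf"],2))
print(tool()[1].as_matrix().round(3),tool()[0])
E
```

```text
top chest [ 0.649  -0.0217  0.0016] 0.91
top tile [ 0.5785 -0.0167  0.0304] 0.46
top post_left [0.5863 0.0643 0.028 ] 0.86
top post_right [ 0.5633 -0.0975  0.0336] 0.74
top dock [0.5852 0.0667 0.0302] 0.24
top latch_tip [ 0.5858 -0.1587  0.0376] 0.58
top latch_pivot [ 0.6638 -0.1811  0.0358] 0.94
top cup [ 0.6813 -0.0315  0.063 ] 0.68
top jar [ 0.6769  0.1737 -0.0037] 0.68
scene chest [ 0.6529 -0.021  -0.0027] 0.86
scene tile [0.5855 0.0677 0.0301] 0.55
scene post_left [ 0.6643 -0.1819  0.0325] 0.71
scene post_right [ 0.5674 -0.1013  0.0275] 0.68
scene dock [ 0.4198  0.3588 -0.0005] 0.37
scene latch_tip [ 0.5893 -0.1585  0.0345] 0.77
scene latch_pivot [ 0.6668 -0.1795  0.0294] 0.73
scene jar [ 0.6816  0.1754 -0.0015] 0.63
[[-0.969  0.246 -0.   ]
 [ 0.246  0.969  0.   ]
 [ 0.     0.    -1.   ]] [0.14160839 0.55728009 0.40468588]
```

```bash
python3 - <<'E'
from h import *
p=get_image("top");P=world(p)
a=cv2.imread("pics/top0.png");b=cv2.imread("pics/scene0.png")
cv2.imwrite("pics/both.png",cv2.resize(np.vstack([a]),(800,600)))
# pixels of some world points
for z in [(.05,.07)]:
    m=(P[...,2]>z[0])&(P[...,2]<z[1])&(P[...,0]>.5)&(P[...,0]<.8)&(abs(P[...,1]+.02)<.14)
    q=P[m][:,:2]; print(m.sum(),cv2.minAreaRect((q*1000).astype(np.float32)))
# dock: heights between .04 and .05
for lo,hi in [(.036,.05),(.008,.016)]:
  m=(P[...,2]>lo)&(P[...,2]<hi)&(P[...,0]>.5)&(P[...,0]<.9)&(abs(P[...,1]+.02)<.3)
  n,l,st,ce=cv2.connectedComponentsWithStats(m.astype(np.uint8))
  for i in range(1,n):
    if st[i,4]>40:
        q=(P[l==i][:,:2]*1000).astype(np.float32);r=cv2.minAreaRect(q);print(lo,st[i],ce[i].round(),cv2.boxPoints(r).round().tolist(),P[l==i][:,2].mean().round(4))
E
```

```text
4251 ((682.6055297851562, -13.072509765625), (229.51394653320312, 214.57460021972656), 83.70265197753906)
0.036 [ 233   81  113   50 1444] [290.  97.] [[752.0, -180.0], [850.0, -190.0], [878.0, 88.0], [781.0, 98.0]] 0.046
0.036 [330 160  16  36 225] [337. 178.] [[585.0, -172.0], [673.0, -193.0], [678.0, -172.0], [589.0, -152.0]] 0.0454
0.008 [338  98  23  64 486] [349. 126.] [[678.0, -208.0], [844.0, -235.0], [853.0, -180.0], [687.0, -153.0]] 0.0135
```

View pics/both.png

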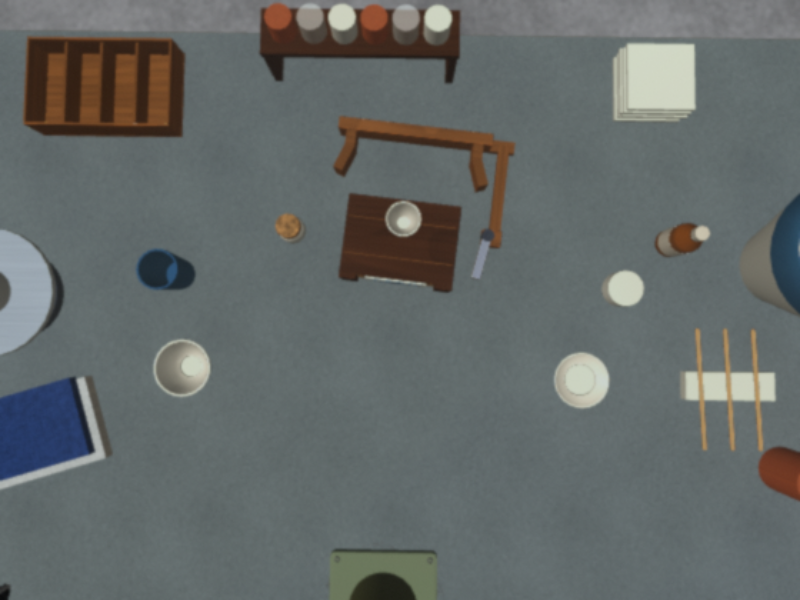

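View pics/scene0.png

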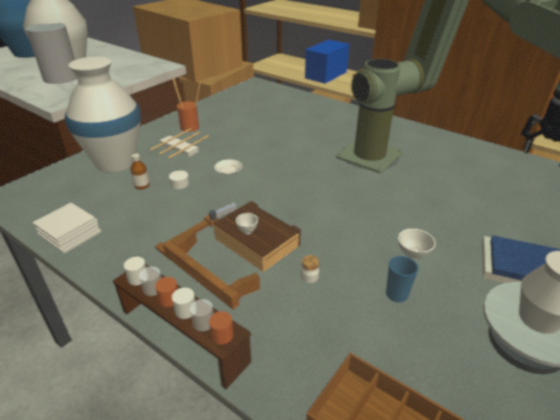

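The top view (800×600) shows the chest at about (400,242), the dock above it at (415,150), the latch bar at (483,253) and the jar at (289,226). Next I refine the dock and chest yaw, then work out the first move.

```bash
cat >> h.py <<'E'
def chest_top(P):
    c=(P[...,2]>.055)&(P[...,2]<.066)&(P[...,0]>.5)&(P[...,0]<.86)&(abs(P[...,1]+.03)<.15)
    n,l,st,ce=cv2.connectedComponentsWithStats(c.astype(np.uint8))
    i=1+st[1:,4].argmax();q=(P[l==i][:,:2]*1000).astype(np.float32)
    return q,cv2.minAreaRect(q)
def mv(target,yaw,):
    """tool shift cm & az deg to reach TCP target with tool -x at world yaw"""
    p,r=tool();d=r.inv().apply(np.array(target)-p)*100
    x=-r.as_matrix()[:,0];return d.round(2),-np.degrees(yaw-np.arctan2(x[1],x[0])).round(2)
E
python3 - <<'E'
from h import *
p=get_image("top");P=world(p)
q,r=chest_top(P);print(len(q),r,cv2.boxPoints(r).round().tolist())
m=(P[...,2]>.036)&(P[...,2]<.056)&(P[...,0]>.7)&(P[...,0]<.95)&(abs(P[...,1]+.05)<.2)
n,l,st,ce=cv2.connectedComponentsWithStats(m.astype(np.uint8));i=1+st[1:,4].argmax()
q=P[l==i][:,:2]*1000
# stop: far edge per y-bin, near edge for middle bins
far=[];near=[]
for y in range(-180,90,8):
    s=q[(q[:,1]>=y)&(q[:,1]<y+8)]
    if len(s)>3:
        far.append((y+4,s[:,0].max()))
        if -110<y<50: near.append((y+4,s[:,0].min()))
for e in (far,near):
    e=np.array(e);k=np.polyfit(*e.T,1);print(k,np.degrees(np.arctan(k[0])),(np.polyval(k,e[:,0])-e[:,1]).std())
print(P[l==i][:,2].mean())
print(mv([.525,-.093,.40],-.1),mv([.525,-.093,.195],-.1))
E
```

```text
4049 ((649.1856689453125, -24.15013885498047), (200.07510375976562, 150.4105987548828), 83.70803833007812) [[563.0, -115.0], [713.0, -132.0], [735.0, 67.0], [585.0, 84.0]]
[1.07774139e-01 8.67931509e+02] 6.151260443935546 1.0316720150917675
[1.07081718e-01 8.46369105e+02] 6.11204027814023 0.32931919154915895
0.04618978975142756
(array([-53.17, -53.59,   0.47]), np.float64(-8.52)) (array([-53.17, -53.59,  20.97]), np.float64(-8.52))
```

>>> send_rows([
  {"x":-10,"y":-7.4,"az":-3,"jaw":1},
  {"x":-20,"y":-14.8,"az":-6,"jaw":1},
  {"x":-30,"y":-22,"az":-8.1,"jaw":1},
  {"x":-40,"y":-29.5,"z":5,"az":-8.1,"jaw":1},
  {"x":-51.3,"y":-36.8,"z":10,"az":-8.1,"jaw":1},
])

```text
schema error: expected keys jaw, x, y, z, ax, ay, az
```

```bash
python3 -c "
from h import *
print(observe()['time'],tool()[0],observe()['gripper_width'],mv([.548,.074,.195],-.1065))"
```

```text
1.1 [0.1416039  0.55730284 0.40469132] 0.08567970398980808 (array([-51.29, -36.84,  20.97]), np.float64(-8.15))
```

>>> send_rows([
  {"jaw":1,"x":-10,"y":-7.4,"z":0,"ax":0,"ay":0,"az":-3},
  {"jaw":1,"x":-20,"y":-14.8,"z":0,"ax":0,"ay":0,"az":-6},
  {"jaw":1,"x":-30,"y":-22,"z":0,"ax":0,"ay":0,"az":-8.15},
  {"jaw":1,"x":-40,"y":-29.5,"z":5,"ax":0,"ay":0,"az":-8.15},
  {"jaw":1,"x":-51.3,"y":-36.8,"z":10,"ax":0,"ay":0,"az":-8.15},
])

```text
time: 1.72
eef_pos: [0.3403, 0.3169, 0.381]
eef_rot: [0.001, 0.053, 0.999, 0.001]
wrist_force: [0.8, -0.1, -0.2]
gripper_width: 0.0001
grip_force: 0.0
```

```bash
python3 -c "
from h import *
print(observe()['time'],tool()[0],observe()['gripper_width'],mv([.548,.074,.195],-.1065))"
```

```text
1.725 [0.34027847 0.31689532 0.38100898] 0.0001491210917798313 (array([-23.19, -21.98,  18.61]), np.float64(0.01))
```

>>> send_rows([
  {"jaw":1,"x":-5,"y":-4,"z":2,"ax":0,"ay":0,"az":0},
  {"jaw":1,"x":-10,"y":-9,"z":5,"ax":0,"ay":0,"az":0},
  {"jaw":1,"x":-15,"y":-13,"z":7,"ax":0,"ay":0,"az":0},
  {"jaw":1,"x":-19,"y":-18,"z":8,"ax":0,"ay":0,"az":0},
  {"jaw":1,"x":-19,"y":-18,"z":8,"ax":0,"ay":0,"az":0},
])

```text
time: 2.35
eef_pos: [0.5105, 0.1164, 0.2996]
eef_rot: [-0.0, 0.055, 0.998, -0.0]
wrist_force: [0.7, 0.3, 0.5]
gripper_width: -0.0001
grip_force: 0.0
```

```bash
python3 -c "
from h import *
print(observe()['time'],tool()[0],observe()['gripper_width'],mv([.548,.074,.195],-.1065))"
```

```text
2.35 [0.51047753 0.11637255 0.29963223] -0.00011797708960957853 (array([-4.2 , -3.79, 10.46]), np.float64(-0.21))
```

>>> send_rows([
  {"jaw":1,"x":-2,"y":-3.8,"z":4,"ax":0,"ay":0,"az":0},
  {"jaw":1,"x":-3,"y":-3.8,"z":8,"ax":0,"ay":0,"az":0},
  {"jaw":1,"x":-4.2,"y":-3.8,"z":10.5,"ax":0,"ay":0,"az":0},
  {"jaw":1,"x":-4.7,"y":-3.8,"z":10.5,"ax":0,"ay":0,"az":0},
  {"jaw":1,"x":-5.1,"y":-3.8,"z":10.5,"ax":0,"ay":0,"az":0},
])

```text
time: 2.98
eef_pos: [0.5564, 0.0761, 0.1964]
eef_rot: [0.001, 0.053, 0.999, 0.0]
wrist_force: [0.7, -0.4, 0.3]
gripper_width: 0.0004
grip_force: 0.0
```

>>> send_rows([
  {"jaw":1,"x":-0.4,"y":0,"z":0,"ax":0,"ay":0,"az":0},
  {"jaw":1,"x":-0.8,"y":0,"z":0,"ax":0,"ay":0,"az":0},
  {"jaw":1,"x":-1.2,"y":0,"z":0,"ax":0,"ay":0,"az":0},
  {"jaw":1,"x":-1.6,"y":0,"z":0,"ax":0,"ay":0,"az":0},
  {"jaw":1,"x":-2,"y":0,"z":0,"ax":0,"ay":0,"az":0},
])

```text
time: 3.6
eef_pos: [0.5742, 0.0741, 0.1951]
eef_rot: [-0.003, 0.053, 0.999, 0.0]
wrist_force: [-9.8, 1.3, 8.0]
gripper_width: -0.0003
grip_force: 4.8
```

>>> send_rows([
  {"jaw":1,"x":-0.4,"y":0,"z":0,"ax":0,"ay":0,"az":0},
  {"jaw":1,"x":-0.8,"y":0,"z":0,"ax":0,"ay":0,"az":0},
  {"jaw":1,"x":-1.2,"y":0,"z":0,"ax":0,"ay":0,"az":0},
  {"jaw":1,"x":-1.6,"y":0,"z":0,"ax":0,"ay":0,"az":0},
  {"jaw":1,"x":-2,"y":0,"z":0,"ax":0,"ay":0,"az":0},
])

```text
time: 4.22
eef_pos: [0.593, 0.0737, 0.1947]
eef_rot: [-0.005, 0.053, 0.999, 0.002]
wrist_force: [-9.6, 6.6, 7.8]
gripper_width: 0.0004
grip_force: 5.1
```

```bash
cat >> h.py <<'E'
O=np.array([693.4,-32.2]);A=np.array([[.9943,-.1065],[.1065,.9943]]) # rows: dock axes
def status():
    p=get_image("top");q,r=chest_top(world(p))
    b=cv2.boxPoints(r);c=np.array(r[0])
    e=b[1]-b[0],b[2]-b[1]
    x=min(e,key=lambda v:abs(np.linalg.norm(v)-150));x=x/np.linalg.norm(x)*np.sign(x[0])
    yaw=np.degrees(np.arctan2(x[1],x[0]));t,_=tool();g=A@(t[:2]*1000-O)
    y=np.array([-x[1],x[0]])
    s=observe()
    print("t",s["time"],"size",np.round(r[1],1),"dock xy",(A@(c-75*x-O)).round(1),"relyaw",round(yaw+6.12,2),
      "postL",(A@(c-75*x+85*y-O)).round(1),"postR",(A@(c-75*x-85*y-O)).round(1),"TCP dock",g.round(1),t[2].round(4),
      "tool turn",(np.degrees(np.arctan2(-tool()[1].as_matrix()[1,0],-tool()[1].as_matrix()[0,0]))+6.12).round(2),"F",np.round(s["wrist_force"],1))
    return p
E
python3 -c "
from h import *
status()"
```

```text
t 4.275 size [199.9 150.6] dock xy [-109.2    6.1] relyaw -5.54 postL [-101.    90.7] postR [-117.4  -78.5] TCP dock [-110.4   94.5] 0.1948 tool turn 0.03 F [-5.3  5.4  2.6]
```

>>> send_rows([
  {"jaw":1,"x":2.8,"y":0,"z":0,"ax":0,"ay":0,"az":0},
  {"jaw":1,"x":2.8,"y":-6,"z":0,"ax":0,"ay":0,"az":0},
  {"jaw":1,"x":2.8,"y":-12,"z":0,"ax":0,"ay":0,"az":0},
  {"jaw":1,"x":2.8,"y":-17.6,"z":0,"ax":0,"ay":0,"az":0},
  {"jaw":1,"x":2.4,"y":-17.6,"z":0,"ax":0,"ay":0,"az":0},
])

```text
time: 4.9
eef_pos: [0.5527, -0.1046, 0.1957]
eef_rot: [0.0, 0.056, 0.998, -0.0]
wrist_force: [-0.1, -0.7, -0.4]
gripper_width: 0.0
grip_force: 0.0
```

>>> send_rows([
  {"jaw":1,"x":-0.4,"y":0,"z":0,"ax":0,"ay":0,"az":0},
  {"jaw":1,"x":-0.8,"y":0,"z":0,"ax":0,"ay":0,"az":0},
  {"jaw":1,"x":-1.2,"y":0,"z":0,"ax":0,"ay":0,"az":0},
  {"jaw":1,"x":-1.6,"y":0,"z":0,"ax":0,"ay":0,"az":0},
  {"jaw":1,"x":-2,"y":0,"z":0,"ax":0,"ay":0,"az":0},
])

```text
time: 5.52
eef_pos: [0.5709, -0.1017, 0.1946]
eef_rot: [-0.004, 0.052, 0.999, -0.001]
wrist_force: [-9.4, -5.2, 5.8]
gripper_width: -0.0002
grip_force: 4.5
```

>>> send_rows([
  {"jaw":1,"x":-0.4,"y":0,"z":0,"ax":0,"ay":0,"az":0},
  {"jaw":1,"x":-0.8,"y":0,"z":0,"ax":0,"ay":0,"az":0},
  {"jaw":1,"x":-1.2,"y":0,"z":0,"ax":0,"ay":0,"az":0},
  {"jaw":1,"x":-1.6,"y":0,"z":0,"ax":0,"ay":0,"az":0},
  {"jaw":1,"x":-2,"y":0,"z":0,"ax":0,"ay":0,"az":0},
])

```text
time: 6.15
eef_pos: [0.5907, -0.1037, 0.1946]
eef_rot: [-0.004, 0.052, 0.999, -0.001]
wrist_force: [-9.4, -4.0, 5.8]
gripper_width: -0.0002
grip_force: 4.8
```

```bash
python3 -c "
from h import *
status()"
```

```text
t 6.2 size [200.9 150.5] dock xy [-87.8   6.9] relyaw 2.75 postL [-91.8  91.8] postR [-83.7 -78. ] TCP dock [-93.8 -82. ] 0.1946 tool turn 0.2 F [-7.1 -4.5  3.6]
```

>>> send_rows([
  {"jaw":1,"x":2.5,"y":0,"z":0,"ax":0,"ay":0,"az":0},
  {"jaw":1,"x":2.5,"y":6,"z":0,"ax":0,"ay":0,"az":0},
  {"jaw":1,"x":2.5,"y":12,"z":0,"ax":0,"ay":0,"az":0},
  {"jaw":1,"x":2.2,"y":17.2,"z":0,"ax":0,"ay":0,"az":0},
  {"jaw":1,"x":1.8,"y":17.2,"z":0,"ax":0,"ay":0,"az":0},
])

```text
time: 6.82
eef_pos: [0.5927, 0.0737, 0.1953]
eef_rot: [-0.0, 0.049, 0.999, 0.001]
wrist_force: [0.2, -1.2, 0.2]
gripper_width: 0.0
grip_force: 0.0
```

>>> send_rows([
  {"jaw":1,"x":-0.4,"y":0,"z":0,"ax":0,"ay":0,"az":0},
  {"jaw":1,"x":-0.8,"y":0,"z":0,"ax":0,"ay":0,"az":0},
  {"jaw":1,"x":-1.2,"y":0,"z":0,"ax":0,"ay":0,"az":0},
  {"jaw":1,"x":-1.6,"y":0,"z":0,"ax":0,"ay":0,"az":0},
  {"jaw":1,"x":-2,"y":-0.1,"z":0,"ax":0,"ay":0,"az":0},
])

```text
time: 7.45
eef_pos: [0.6105, 0.0654, 0.1947]
eef_rot: [-0.005, 0.054, 0.999, 0.002]
wrist_force: [-8.3, 6.1, 5.5]
gripper_width: 0.0001
grip_force: 4.4
```

>>> send_rows([
  {"jaw":1,"x":-0.4,"y":-0.1,"z":0,"ax":0,"ay":0,"az":0},
  {"jaw":1,"x":-0.8,"y":-0.2,"z":0,"ax":0,"ay":0,"az":0},
  {"jaw":1,"x":-1.2,"y":-0.3,"z":0,"ax":0,"ay":0,"az":0},
  {"jaw":1,"x":-1.6,"y":-0.4,"z":0,"ax":0,"ay":0,"az":0},
  {"jaw":1,"x":-2,"y":-0.5,"z":0,"ax":0,"ay":0,"az":0},
])

```text
time: 8.07
eef_pos: [0.63, 0.0585, 0.1947]
eef_rot: [-0.004, 0.054, 0.999, 0.002]
wrist_force: [-9.6, 7.0, 5.5]
gripper_width: -0.0002
grip_force: 4.9
```

```bash
python3 -c "
from h import *
p=status();P=world(p)
m=(P[...,2]>.03)&(P[...,2]<.052)
D=(P[...,:2]*1000-O)@A.T
for x0 in (80,95,110,122,132,142):
    k=m&(abs(D[...,0]-x0)<5);y=D[...,1][k];L=y[(y>60)&(y<150)];Rr=y[(y<-60)&(y>-140)]
    print(x0,L.min() if len(L) else 0,L.max() if len(L) else 0,Rr.max() if len(Rr) else 0,Rr.min() if len(Rr) else 0)
k=m&(abs(D[...,1])<60)&(D[...,0]>120)&(D[...,0]<190);print(np.percentile(D[...,0][k],[0,1,50,99]))
"
```

```text
t 8.125 size [200.4 150.2] dock xy [-66.8   3.3] relyaw -3.64 postL [-61.4  88.1] postR [-72.2 -81.5] TCP dock [-72.   83.1] 0.1947 tool turn -0.1 F [-4.5  5.9  2.2]
80 118.41406016447665 138.71506634036027 -119.42772098985023 -139.46270983967227
95 112.66578550819257 132.67932865410168 -113.49515221081192 -135.2102268446962
110 106.93200323080018 129.42423643577297 -108.00136770018052 -129.04608657406288
122 105.12552097345173 123.54380492434998 -106.22249862607765 -124.56280341174347
132 105.39563937542906 122.88782274588168 -106.06200981457495 -123.61603179607982
142 105.31421315560324 123.72102875836056 -106.22076909841898 -124.29053141284304
[147.9357488  148.28306331 157.07565055 170.36983239]
```

>>> send_rows([
  {"jaw":1,"x":2.8,"y":0,"z":0,"ax":0,"ay":0,"az":0},
  {"jaw":1,"x":2.8,"y":-6,"z":0,"ax":0,"ay":0,"az":0},
  {"jaw":1,"x":2.8,"y":-12,"z":0,"ax":0,"ay":0,"az":0},
  {"jaw":1,"x":2.5,"y":-16.4,"z":0,"ax":0,"ay":0,"az":0},
  {"jaw":1,"x":2.0,"y":-16.4,"z":0,"ax":0,"ay":0,"az":0},
])

```text
time: 8.75
eef_pos: [0.5945, -0.1079, 0.1957]
eef_rot: [0.0, 0.057, 0.998, -0.0]
wrist_force: [0.4, -0.3, -0.3]
gripper_width: -0.0
grip_force: 0.0
```

>>> send_rows([
  {"jaw":1,"x":-0.4,"y":0,"z":0,"ax":0,"ay":0,"az":0},
  {"jaw":1,"x":-0.8,"y":0,"z":0,"ax":0,"ay":0,"az":0},
  {"jaw":1,"x":-1.2,"y":-0.1,"z":0,"ax":0,"ay":0,"az":0},
  {"jaw":1,"x":-1.6,"y":-0.2,"z":0,"ax":0,"ay":0,"az":0},
  {"jaw":1,"x":-2,"y":-0.3,"z":0,"ax":0,"ay":0,"az":0},
])

```text
time: 9.38
eef_pos: [0.6124, -0.1072, 0.1948]
eef_rot: [-0.005, 0.052, 0.999, -0.0]
wrist_force: [-10.2, -1.3, 6.9]
gripper_width: -0.0001
grip_force: 4.6
```

>>> send_rows([
  {"jaw":1,"x":-0.4,"y":-0.1,"z":0,"ax":0,"ay":0,"az":0},
  {"jaw":1,"x":-0.8,"y":-0.2,"z":0,"ax":0,"ay":0,"az":0},
  {"jaw":1,"x":-1.2,"y":-0.3,"z":0,"ax":0,"ay":0,"az":0},
])

```text
time: 9.75
eef_pos: [0.6239, -0.1115, 0.1947]
eef_rot: [-0.005, 0.052, 0.999, -0.0]
wrist_force: [-9.7, -1.6, 6.9]
gripper_width: -0.0006
grip_force: 5.1
```

```bash
python3 -c "
from h import *
status()"
```

```text
t 9.8 size [200.2 151. ] dock xy [-54.8  -3.6] relyaw 3.39 postL [-59.8  81.2] postR [-49.7 -88.5] TCP dock [-60.  -86.4] 0.1948 tool turn 0.15 F [-7.6 -2.6  2. ]
```

>>> send_rows([
  {"jaw":1,"x":2.7,"y":0,"z":0,"ax":0,"ay":0,"az":0},
  {"jaw":1,"x":2.7,"y":6,"z":0,"ax":0,"ay":0,"az":0},
  {"jaw":1,"x":2.7,"y":12,"z":0,"ax":0,"ay":0,"az":0},
  {"jaw":1,"x":2.4,"y":17,"z":0,"ax":0,"ay":0,"az":0},
  {"jaw":1,"x":1.9,"y":17,"z":0,"ax":0,"ay":0,"az":0},
])

```text
time: 10.42
eef_pos: [0.625, 0.0638, 0.1953]
eef_rot: [-0.0, 0.05, 0.999, 0.0]
wrist_force: [-0.1, -0.4, 0.6]
gripper_width: 0.0003
grip_force: 0.0
```

>>> send_rows([
  {"jaw":1,"x":-0.4,"y":0,"z":0,"ax":0,"ay":0,"az":0},
  {"jaw":1,"x":-0.8,"y":0,"z":0,"ax":0,"ay":0,"az":0},
  {"jaw":1,"x":-1.2,"y":0,"z":0,"ax":0,"ay":0,"az":0},
  {"jaw":1,"x":-1.6,"y":0,"z":0,"ax":0,"ay":0,"az":0},
  {"jaw":1,"x":-2,"y":0,"z":0,"ax":0,"ay":0,"az":0},
])

```text
time: 11.05
eef_pos: [0.6429, 0.0567, 0.1948]
eef_rot: [-0.005, 0.054, 0.999, 0.002]
wrist_force: [-9.7, 6.7, 6.5]
gripper_width: -0.0003
grip_force: 4.7
```

>>> send_rows([
  {"jaw":1,"x":-0.4,"y":0,"z":0,"ax":0,"ay":0,"az":0},
  {"jaw":1,"x":-0.8,"y":0,"z":0,"ax":0,"ay":0,"az":0},
  {"jaw":1,"x":-1.2,"y":0,"z":0,"ax":0,"ay":0,"az":0},
])

```text
time: 11.42
eef_pos: [0.6548, 0.0555, 0.1947]
eef_rot: [-0.005, 0.054, 0.999, 0.002]
wrist_force: [-9.7, 7.5, 6.8]
gripper_width: -0.0003
grip_force: 5.0
```

```bash
python3 -c "
from h import *
status()"
```

```text
t 11.475 size [199.5 150.6] dock xy [-41.5  -3.4] relyaw -1.98 postL [-38.6  81.6] postR [-44.5 -88.3] TCP dock [-47.  83.] 0.1948 tool turn -0.09 F [-6.8  5.8  3. ]
```

>>> send_rows([
  {"jaw":1,"x":2.6,"y":0,"z":0,"ax":0,"ay":0,"az":0},
  {"jaw":1,"x":2.6,"y":-6,"z":0,"ax":0,"ay":0,"az":0},
  {"jaw":1,"x":2.6,"y":-12,"z":0,"ax":0,"ay":0,"az":0},
  {"jaw":1,"x":2.2,"y":-17.1,"z":0,"ax":0,"ay":0,"az":0},
  {"jaw":1,"x":1.7,"y":-17.1,"z":0,"ax":0,"ay":0,"az":0},
])

```text
time: 12.1
eef_pos: [0.6215, -0.1187, 0.1957]
eef_rot: [0.001, 0.057, 0.998, -0.001]
wrist_force: [0.6, 0.4, -0.2]
gripper_width: 0.0002
grip_force: 0.0
```

>>> send_rows([
  {"jaw":1,"x":-0.4,"y":0,"z":0,"ax":0,"ay":0,"az":0},
  {"jaw":1,"x":-0.8,"y":0,"z":0,"ax":0,"ay":0,"az":0},
  {"jaw":1,"x":-1.2,"y":0.1,"z":0,"ax":0,"ay":0,"az":0},
  {"jaw":1,"x":-1.6,"y":0.2,"z":0,"ax":0,"ay":0,"az":0},
  {"jaw":1,"x":-2,"y":0.3,"z":0,"ax":0,"ay":0,"az":0},
])

```text
time: 12.72
eef_pos: [0.6403, -0.1119, 0.1947]
eef_rot: [-0.004, 0.052, 0.999, -0.001]
wrist_force: [-10.3, -5.1, 4.5]
gripper_width: -0.0002
grip_force: 3.9
```

>>> send_rows([
  {"jaw":1,"x":-0.4,"y":0.1,"z":0,"ax":0,"ay":0,"az":0},
])

```text
time: 12.85
eef_pos: [0.6444, -0.1114, 0.1947]
eef_rot: [-0.004, 0.052, 0.999, -0.001]
wrist_force: [-9.4, -5.3, 5.3]
gripper_width: 0.0003
grip_force: 4.2
```

```bash
python3 -c "
from h import *
status()"
```

```text
t 12.9 size [200.7 150.3] dock xy [-30.4  -1.2] relyaw 0.91 postL [-31.7  83.8] postR [-29.1 -86.2] TCP dock [-39.7 -83.7] 0.1947 tool turn 0.14 F [-7.1 -4.1  3.1]
```

>>> send_rows([
  {"jaw":1,"x":2.4,"y":0,"z":0,"ax":0,"ay":0,"az":0},
  {"jaw":1,"x":2.4,"y":6,"z":0,"ax":0,"ay":0,"az":0},
  {"jaw":1,"x":2.4,"y":12,"z":0,"ax":0,"ay":0,"az":0},
  {"jaw":1,"x":2.0,"y":16.8,"z":0,"ax":0,"ay":0,"az":0},
  {"jaw":1,"x":1.4,"y":16.8,"z":0,"ax":0,"ay":0,"az":0},
])

```text
time: 13.52
eef_pos: [0.6499, 0.0623, 0.1953]
eef_rot: [-0.0, 0.049, 0.999, 0.0]
wrist_force: [0.2, -0.7, 0.3]
gripper_width: -0.0003
grip_force: 0.0
```

>>> send_rows([
  {"jaw":1,"x":-0.4,"y":0,"z":0,"ax":0,"ay":0,"az":0},
  {"jaw":1,"x":-0.8,"y":0,"z":0,"ax":0,"ay":0,"az":0},
  {"jaw":1,"x":-1.2,"y":0,"z":0,"ax":0,"ay":0,"az":0},
  {"jaw":1,"x":-1.6,"y":0,"z":0,"ax":0,"ay":0,"az":0},
  {"jaw":1,"x":-2,"y":0,"z":0,"ax":0,"ay":0,"az":0},
])

```text
time: 14.15
eef_pos: [0.6678, 0.055, 0.1949]
eef_rot: [-0.005, 0.054, 0.999, 0.001]
wrist_force: [-10.6, 6.3, 8.2]
gripper_width: -0.0
grip_force: 5.3
```

>>> send_rows([
  {"jaw":1,"x":-0.4,"y":0,"z":0,"ax":0,"ay":0,"az":0},
])

```text
time: 14.28
eef_pos: [0.6718, 0.0549, 0.195]
eef_rot: [-0.005, 0.054, 0.999, 0.002]
wrist_force: [-10.2, 5.5, 7.2]
gripper_width: -0.0
grip_force: 5.2
```

```bash
python3 -c "
from h import *
status()"
```

```text
t 14.325 size [199.3 150.7] dock xy [-24.3   1.3] relyaw -2.38 postL [-20.7  86.2] postR [-27.8 -83.7] TCP dock [-30.1  84.3] 0.195 tool turn -0.06 F [-6.4  6.   3.7]
```

>>> send_rows([
  {"jaw":1,"x":2.5,"y":0,"z":0,"ax":0,"ay":0,"az":0},
  {"jaw":1,"x":2.5,"y":-6,"z":0,"ax":0,"ay":0,"az":0},
  {"jaw":1,"x":2.5,"y":-12,"z":0,"ax":0,"ay":0,"az":0},
  {"jaw":1,"x":2.2,"y":-16.9,"z":0,"ax":0,"ay":0,"az":0},
  {"jaw":1,"x":1.6,"y":-16.9,"z":0,"ax":0,"ay":0,"az":0},
])

```text
time: 14.95
eef_pos: [0.6397, -0.1172, 0.1957]
eef_rot: [0.0, 0.057, 0.998, -0.0]
wrist_force: [0.8, -0.3, 0.0]
gripper_width: 0.0002
grip_force: 0.0
```

>>> send_rows([
  {"jaw":1,"x":-0.4,"y":0,"z":0,"ax":0,"ay":0,"az":0},
  {"jaw":1,"x":-0.8,"y":0,"z":0,"ax":0,"ay":0,"az":0},
  {"jaw":1,"x":-1.2,"y":-0.1,"z":0,"ax":0,"ay":0,"az":0},
  {"jaw":1,"x":-1.6,"y":-0.2,"z":0,"ax":0,"ay":0,"az":0},
  {"jaw":1,"x":-2,"y":-0.25,"z":0,"ax":0,"ay":0,"az":0},
])

```text
time: 15.58
eef_pos: [0.6579, -0.1157, 0.1948]
eef_rot: [-0.004, 0.052, 0.999, -0.0]
wrist_force: [-10.2, -3.7, 6.0]
gripper_width: -0.0002
grip_force: 4.6
```

>>> send_rows([
  {"jaw":1,"x":-0.4,"y":0,"z":0,"ax":0,"ay":0,"az":0},
])

```text
time: 15.7
eef_pos: [0.6619, -0.1163, 0.1948]
eef_rot: [-0.004, 0.052, 0.999, -0.001]
wrist_force: [-9.9, -4.3, 6.2]
gripper_width: 0.0002
grip_force: 4.6
```

```bash
python3 -c "
from h import *
status()"
```

```text
t 15.75 size [200.5 150.9] dock xy [-14.8  -2. ] relyaw 2.32 postL [-18.2  82.9] postR [-11.3 -86.9] TCP dock [-21.8 -87. ] 0.1948 tool turn 0.15 F [-6.8 -3.6  3.3]
```

>>> send_rows([
  {"jaw":1,"x":2.4,"y":0,"z":0,"ax":0,"ay":0,"az":0},
  {"jaw":1,"x":2.4,"y":6,"z":0,"ax":0,"ay":0,"az":0},
  {"jaw":1,"x":2.4,"y":12,"z":0,"ax":0,"ay":0,"az":0},
  {"jaw":1,"x":2.1,"y":17,"z":0,"ax":0,"ay":0,"az":0},
  {"jaw":1,"x":1.5,"y":17,"z":0,"ax":0,"ay":0,"az":0},
])

```text
time: 16.38
eef_pos: [0.6666, 0.0595, 0.1952]
eef_rot: [-0.0, 0.049, 0.999, 0.001]
wrist_force: [0.0, -0.8, 0.6]
gripper_width: -0.0005
grip_force: 0.0
```

>>> send_rows([
  {"jaw":1,"x":-0.4,"y":0,"z":0,"ax":0,"ay":0,"az":0},
  {"jaw":1,"x":-0.8,"y":0,"z":0,"ax":0,"ay":0,"az":0},
  {"jaw":1,"x":-1.2,"y":0,"z":0,"ax":0,"ay":0,"az":0},
  {"jaw":1,"x":-1.6,"y":0,"z":0,"ax":0,"ay":0,"az":0},
  {"jaw":1,"x":-2,"y":0,"z":0,"ax":0,"ay":0,"az":0},
])

```text
time: 17.0
eef_pos: [0.6847, 0.0517, 0.1948]
eef_rot: [-0.005, 0.054, 0.999, 0.002]
wrist_force: [-10.3, 6.7, 6.6]
gripper_width: -0.0002
grip_force: 4.8
```

```bash
python3 -c "
from h import *
status()"
```

```text
t 17.05 size [199.8 150.5] dock xy [-8.2 -0.3] relyaw -0.66 postL [-7.2 84.7] postR [ -9.2 -85.3] TCP dock [-17.   82.4] 0.1948 tool turn -0.08 F [-6.1  5.5  3.7]
```

>>> send_rows([
  {"jaw":1,"x":2.4,"y":0,"z":0,"ax":0,"ay":0,"az":0},
  {"jaw":1,"x":2.4,"y":-6,"z":0,"ax":0,"ay":0,"az":0},
  {"jaw":1,"x":2.4,"y":-12,"z":0,"ax":0,"ay":0,"az":0},
  {"jaw":1,"x":2.1,"y":-16.8,"z":0,"ax":0,"ay":0,"az":0},
  {"jaw":1,"x":1.5,"y":-16.8,"z":0,"ax":0,"ay":0,"az":0},
])

```text
time: 17.68
eef_pos: [0.6534, -0.1197, 0.1957]
eef_rot: [0.0, 0.057, 0.998, -0.001]
wrist_force: [-0.1, 0.9, -0.2]
gripper_width: -0.0002
grip_force: 0.0
```

>>> send_rows([
  {"jaw":1,"x":-0.4,"y":0,"z":0,"ax":0,"ay":0,"az":0},
  {"jaw":1,"x":-0.8,"y":0,"z":0,"ax":0,"ay":0,"az":0},
  {"jaw":1,"x":-1.2,"y":0,"z":0,"ax":0,"ay":0,"az":0},
  {"jaw":1,"x":-1.5,"y":0,"z":0,"ax":0,"ay":0,"az":0},
  {"jaw":1,"x":-1.75,"y":0,"z":0,"ax":0,"ay":0,"az":0},
])

```text
time: 18.3
eef_pos: [0.6696, -0.1153, 0.1951]
eef_rot: [-0.004, 0.052, 0.999, -0.001]
wrist_force: [-10.2, -3.0, 6.9]
gripper_width: 0.0002
grip_force: 5.0
```

```bash
python3 -c "
from h import *
status()"
```

```text
t 18.35 size [199.6 151.7] dock xy [-4.9 -1.3] relyaw 0.46 postL [-5.6 83.7] postR [ -4.3 -86.3] TCP dock [-14.5 -85.3] 0.1951 tool turn 0.13 F [-9.5 -3.2  5.7]
```

>>> send_rows([
  {"jaw":1,"x":2.4,"y":0,"z":0,"ax":0,"ay":0,"az":0},
  {"jaw":1,"x":2.4,"y":6,"z":0,"ax":0,"ay":0,"az":0},
  {"jaw":1,"x":2.4,"y":12,"z":0,"ax":0,"ay":0,"az":0},
  {"jaw":1,"x":2.0,"y":17,"z":0,"ax":0,"ay":0,"az":0},
  {"jaw":1,"x":1.4,"y":17,"z":0,"ax":0,"ay":0,"az":0},
])

```text
time: 18.98
eef_pos: [0.6754, 0.0601, 0.1954]
eef_rot: [-0.0, 0.05, 0.999, 0.0]
wrist_force: [0.3, 0.7, -0.6]
gripper_width: 0.0
grip_force: 0.0
```

>>> send_rows([
  {"jaw":1,"x":-0.4,"y":0,"z":0,"ax":0,"ay":0,"az":0},
  {"jaw":1,"x":-0.8,"y":0,"z":0,"ax":0,"ay":0,"az":0},
  {"jaw":1,"x":-1.2,"y":0,"z":0,"ax":0,"ay":0,"az":0},
  {"jaw":1,"x":-1.5,"y":0,"z":0,"ax":0,"ay":0,"az":0},
  {"jaw":1,"x":-1.7,"y":0,"z":0,"ax":0,"ay":0,"az":0},
])

```text
time: 19.6
eef_pos: [0.6904, 0.0528, 0.1952]
eef_rot: [-0.004, 0.054, 0.999, 0.001]
wrist_force: [-10.2, 3.9, 8.1]
gripper_width: 0.0001
grip_force: 5.3
```

```bash
python3 -c "
from h import *
status()"
```

```text
t 19.65 size [200.2 150.4] dock xy [-3.  -0.4] relyaw -0.71 postL [-1.9 84.5] postR [ -4.  -85.4] TCP dock [-11.8  84.3] 0.1952 tool turn -0.06 F [-9.2  4.8  7.1]
```

>>> send_rows([
  {"jaw":1,"x":2.4,"y":0,"z":0,"ax":0,"ay":0,"az":0},
  {"jaw":1,"x":2.4,"y":-6,"z":0,"ax":0,"ay":0,"az":0},
  {"jaw":1,"x":2.4,"y":-12,"z":0,"ax":0,"ay":0,"az":0},
  {"jaw":1,"x":2.0,"y":-16.9,"z":0,"ax":0,"ay":0,"az":0},
  {"jaw":1,"x":1.4,"y":-16.9,"z":0,"ax":0,"ay":0,"az":0},
])

```text
time: 20.27
eef_pos: [0.6601, -0.1192, 0.1957]
eef_rot: [0.0, 0.057, 0.998, -0.001]
wrist_force: [0.2, 0.6, 0.1]
gripper_width: 0.0001
grip_force: 0.0
```

>>> send_rows([
  {"jaw":1,"x":-0.4,"y":0,"z":0,"ax":0,"ay":0,"az":0},
  {"jaw":1,"x":-0.8,"y":0,"z":0,"ax":0,"ay":0,"az":0},
  {"jaw":1,"x":-1.2,"y":0,"z":0,"ax":0,"ay":0,"az":0},
  {"jaw":1,"x":-1.4,"y":0,"z":0,"ax":0,"ay":0,"az":0},
  {"jaw":1,"x":-1.6,"y":0,"z":0,"ax":0,"ay":0,"az":0},
])

```text
time: 20.9
eef_pos: [0.674, -0.1146, 0.1951]
eef_rot: [-0.006, 0.052, 0.999, -0.0]
wrist_force: [-17.1, -1.1, 11.3]
gripper_width: 0.0002
grip_force: 8.1
```

```bash
python3 -c "
from h import *
status()"
```

```text
t 20.95 size [200.3 150.6] dock xy [-0.9 -1.2] relyaw 0.31 postL [-1.3 83.8] postR [ -0.4 -86.2] TCP dock [-10.5 -84. ] 0.1951 tool turn 0.15 F [-14.1  -2.5   9.5]
```

>>> send_rows([
  {"jaw":1,"x":2.4,"y":0,"z":0,"ax":0,"ay":0,"az":0},
  {"jaw":1,"x":2.4,"y":6,"z":0,"ax":0,"ay":0,"az":0},
  {"jaw":1,"x":2.4,"y":12,"z":0,"ax":0,"ay":0,"az":0},
  {"jaw":1,"x":2.0,"y":16.9,"z":0,"ax":0,"ay":0,"az":0},
  {"jaw":1,"x":1.2,"y":16.9,"z":0,"ax":0,"ay":0,"az":0},
])

```text
time: 21.58
eef_pos: [0.6823, 0.0596, 0.1953]
eef_rot: [-0.0, 0.049, 0.999, 0.0]
wrist_force: [-0.1, 0.7, 0.0]
gripper_width: -0.0
grip_force: 0.0
```

>>> send_rows([
  {"jaw":1,"x":-0.4,"y":0,"z":0,"ax":0,"ay":0,"az":0},
  {"jaw":1,"x":-0.7,"y":0,"z":0,"ax":0,"ay":0,"az":0},
  {"jaw":1,"x":-1.0,"y":0,"z":0,"ax":0,"ay":0,"az":0},
  {"jaw":1,"x":-1.2,"y":0,"z":0,"ax":0,"ay":0,"az":0},
  {"jaw":1,"x":-1.3,"y":0,"z":0,"ax":0,"ay":0,"az":0},
])

```text
time: 22.2
eef_pos: [0.6922, 0.052, 0.1952]
eef_rot: [-0.007, 0.054, 0.999, 0.0]
wrist_force: [-17.1, 2.0, 13.4]
gripper_width: -0.0005
grip_force: 8.7
```

```bash
python3 -c "
from h import *
status()"
```

```text
t 22.25 size [200.2 150.3] dock xy [-0.9 -0.9] relyaw -0.06 postL [-0.8 84.1] postR [ -1.  -85.9] TCP dock [-10.2  83.6] 0.1952 tool turn -0.06 F [-15.9   1.6  12.2]
```

>>> send_rows([
  {"jaw":1,"x":0,"y":0,"z":0,"ax":0,"ay":0,"az":0},
  {"jaw":1,"x":0,"y":0,"z":0,"ax":0,"ay":0,"az":0},
  {"jaw":1,"x":0,"y":0,"z":0,"ax":0,"ay":0,"az":0},
  {"jaw":1,"x":0,"y":0,"z":0,"ax":0,"ay":0,"az":0},
  {"jaw":1,"x":0,"y":0,"z":0,"ax":0,"ay":0,"az":0},
])

```text
time: 22.88
eef_pos: [0.6921, 0.0521, 0.1952]
eef_rot: [-0.007, 0.054, 0.999, 0.0]
wrist_force: [-16.4, 2.2, 9.9]
gripper_width: -0.0001
grip_force: 7.7
```

>>> send_rows([
  {"jaw":1,"x":2.4,"y":0,"z":0,"ax":0,"ay":0,"az":0},
  {"jaw":1,"x":2.4,"y":-6,"z":0,"ax":0,"ay":0,"az":0},
  {"jaw":1,"x":2.4,"y":-12,"z":0,"ax":0,"ay":0,"az":0},
  {"jaw":1,"x":2.0,"y":-16.9,"z":0,"ax":0,"ay":0,"az":0},
  {"jaw":1,"x":1.2,"y":-16.9,"z":0,"ax":0,"ay":0,"az":0},
])

```text
time: 23.5
eef_pos: [0.6649, -0.1198, 0.1957]
eef_rot: [0.0, 0.057, 0.998, -0.001]
wrist_force: [-0.2, 1.0, -0.9]
gripper_width: -0.0002
grip_force: 0.0
```

>>> send_rows([
  {"jaw":1,"x":-0.4,"y":0,"z":0,"ax":0,"ay":0,"az":0},
  {"jaw":1,"x":-0.7,"y":0,"z":0,"ax":0,"ay":0,"az":0},
  {"jaw":1,"x":-1.0,"y":0,"z":0,"ax":0,"ay":0,"az":0},
  {"jaw":1,"x":-1.15,"y":0,"z":0,"ax":0,"ay":0,"az":0},
  {"jaw":1,"x":-1.25,"y":0,"z":0,"ax":0,"ay":0,"az":0},
])

```text
time: 24.12
eef_pos: [0.6746, -0.1142, 0.195]
eef_rot: [-0.008, 0.052, 0.999, 0.0]
wrist_force: [-18.9, -0.9, 13.7]
gripper_width: -0.0004
grip_force: 9.3
```

```bash
python3 -c "
from h import *
status()"
```

```text
t 24.175 size [133.3 150.8] dock xy [-1.3 32.2] relyaw 0.05 postL [ -1.3 117.2] postR [ -1.2 -52.8] TCP dock [-10.  -83.5] 0.1951 tool turn 0.16 F [-17.6  -0.2  12.7]
```

>>> send_rows([
  {"jaw":1,"x":0.05,"y":0,"z":0,"ax":0,"ay":0,"az":0},
  {"jaw":1,"x":0.05,"y":0,"z":0,"ax":0,"ay":0,"az":0},
  {"jaw":1,"x":0.05,"y":0,"z":0,"ax":0,"ay":0,"az":0},
  {"jaw":1,"x":0.05,"y":0,"z":0,"ax":0,"ay":0,"az":0},
  {"jaw":1,"x":0.05,"y":0,"z":0,"ax":0,"ay":0,"az":0},
])

```text
time: 24.8
eef_pos: [0.6743, -0.1142, 0.1951]
eef_rot: [-0.007, 0.052, 0.999, 0.0]
wrist_force: [-16.4, -0.8, 11.9]
gripper_width: -0.0003
grip_force: 7.6
```

>>> send_rows([
  {"jaw":1,"x":0.05,"y":0,"z":0,"ax":0,"ay":0,"az":0},
  {"jaw":1,"x":3,"y":0,"z":0,"ax":0,"ay":0,"az":0},
  {"jaw":1,"x":5,"y":0,"z":-5,"ax":0,"ay":0,"az":0},
  {"jaw":1,"x":6.8,"y":-4.5,"z":-6,"ax":0,"ay":0,"az":0},
  {"jaw":1,"x":6.8,"y":-9.5,"z":-6,"ax":0,"ay":0,"az":0},
])

```text
time: 25.42
eef_pos: [0.5999, -0.2013, 0.2574]
eef_rot: [0.001, 0.051, 0.999, -0.0]
wrist_force: [1.1, -0.7, 0.6]
gripper_width: 0.0004
grip_force: 0.0
```

```bash
python3 -c "
from h import *
p=status()
P=world(p);D=(P[...,:2]*1000-O)@A.T
m=(P[...,2]>.036)&(P[...,2]<.054)&(D[...,0]<-25)&(D[...,0]>-105)&(abs(D[...,1]+135)<30)
q=D[m];print(len(q),cv2.minAreaRect(q.astype(np.float32)));save(p,'l.png')
r=place_of(p,'latch_tip');print([(A@(toworld(p,k['location'])[:2]*1000-O),k['conf']) for k in r[:2]])
cv2.imwrite('pics/l.png',cv2.resize(p['frame'][60:240,200:400,::-1],None,fx=3,fy=3))
"
```

```text
t 25.475 size [200.  151.1] dock xy [-0.6 -0.9] relyaw 0.06 postL [-0.7 84.1] postR [ -0.5 -85.9] TCP dock [ -74.9 -184.9] 0.2571 tool turn -0.03 F [ 0.  -4.3  1.5]
96 ((-58.31944274902344, -142.62391662597656), (15.745923042297363, 67.46331787109375), 80.33650970458984)
[(array([107.55641718,  -4.80355272]), 0.75), (array([ -91.84445736, -135.4823168 ]), 0.68)]
```

View pics/l.png

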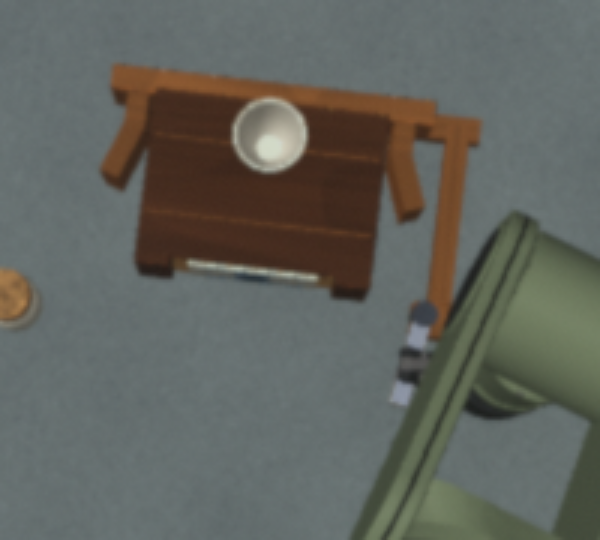

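```bash
python3 -c "
from h import *
p=get_image('top');P=world(p);print(np.linalg.inv(p['camera_from_world'])[:3,3])
print(P[174:188:2,330:348:3].round(3))
T=p['camera_from_world']@np.r_[tool()[0]-[0,0,.16],1];print('finger px',p['mtx'][0,2]+p['mtx'][0,0]*T[0]/-T[2],p['mtx'][1,2]+p['mtx'][1,1]*T[1]/T[2])
s=observe();print(s['wrist_force'],s['qd'])
"
```

```text
[ 0.50360808 -0.0284374   1.02729525]
[[[ 6.460e-01 -1.580e-01  1.000e-03]
  [ 6.460e-01 -1.660e-01  1.000e-03]
  [ 6.400e-01 -1.680e-01  4.500e-02]
  [ 5.040e-01 -2.800e-02  1.027e+00]
  [ 6.460e-01 -1.900e-01  3.000e-03]
  [ 6.460e-01 -1.970e-01  4.000e-03]]

 [[ 6.400e-01 -1.580e-01  0.000e+00]
  [ 6.400e-01 -1.660e-01  3.000e-03]
  [ 6.170e-01 -1.490e-01  1.780e-01]
  [ 6.170e-01 -1.550e-01  1.810e-01]
  [ 6.410e-01 -1.900e-01  2.000e-03]
  [ 6.400e-01 -1.970e-01  4.000e-03]]

 [[ 6.350e-01 -1.580e-01 -3.000e-03]
  [ 6.350e-01 -1.660e-01  4.000e-03]
  [ 6.130e-01 -1.490e-01  1.780e-01]
  [ 6.130e-01 -1.550e-01  1.780e-01]
  [ 6.140e-01 -1.630e-01  1.700e-01]
  [ 6.110e-01 -1.660e-01  1.920e-01]]

 [[ 6.290e-01 -1.580e-01  2.000e-03]
  [ 6.260e-01 -1.610e-01  3.600e-02]
  [ 6.080e-01 -1.490e-01  1.780e-01]
  [ 6.080e-01 -1.550e-01  1.830e-01]
  [ 6.070e-01 -1.600e-01  1.890e-01]
  [ 6.070e-01 -1.660e-01  1.920e-01]]

 [[ 6.240e-01 -1.580e-01  2.000e-03]
  [ 6.190e-01 -1.600e-01  4.600e-02]
  [ 6.040e-01 -1.490e-01  1.790e-01]
  [ 6.030e-01 -1.550e-01  1.810e-01]
  [ 6.030e-01 -1.610e-01  1.870e-01]
  [ 5.780e-01 -1.330e-01  3.950e-01]]

 [[ 6.190e-01 -1.580e-01  1.000e-03]
  [ 6.140e-01 -1.600e-01  4.400e-02]
  [ 5.990e-01 -1.490e-01  1.780e-01]
  [ 6.000e-01 -1.560e-01  1.720e-01]
  [ 6.000e-01 -1.630e-01  1.720e-01]
  [ 5.730e-01 -1.300e-01  4.090e-01]]

 [[ 6.140e-01 -1.580e-01 -0.000e+00]
  [ 6.090e-01 -1.600e-01  4.600e-02]
  [ 5.950e-01 -1.490e-01  1.770e-01]
  [ 5.950e-01 -1.550e-01  1.790e-01]
  [ 5.960e-01 -1.630e-01  1.710e-01]
  [ 5.690e-01 -1.280e-01  4.240e-01]]]
finger px 353.95271676460203 187.84434918865716
[0.1325181  0.91009008 0.39276934] [0.04391956 0.00515632 0.02035959 0.02137371 0.00917857 0.00960842]
```

>>> send_rows([
  {"jaw":1,"x":0,"y":0,"z":3.5,"ax":0,"ay":0,"az":0},
  {"jaw":1,"x":0,"y":0,"z":6.2,"ax":0,"ay":0,"az":0},
  {"jaw":1,"x":0,"y":0.6,"z":6.2,"ax":0,"ay":0,"az":0},
  {"jaw":1,"x":0,"y":1.4,"z":6.2,"ax":0,"ay":0,"az":0},
  {"jaw":1,"x":0,"y":2.2,"z":6.2,"ax":0,"ay":0,"az":0},
])

```text
time: 26.2
eef_pos: [0.603, -0.1802, 0.195]
eef_rot: [0.001, 0.053, 0.999, -0.001]
wrist_force: [0.3, -2.7, -0.2]
gripper_width: 0.0
grip_force: 0.9
```

>>> send_rows([
  {"jaw":1,"x":0.1,"y":0.7,"z":0,"ax":0,"ay":0,"az":0},
  {"jaw":1,"x":0.2,"y":1.4,"z":0,"ax":0,"ay":0,"az":0},
  {"jaw":1,"x":0.2,"y":2.1,"z":0,"ax":0,"ay":0,"az":0},
  {"jaw":1,"x":0,"y":2.8,"z":0,"ax":0,"ay":0,"az":0},
  {"jaw":1,"x":-0.2,"y":3.5,"z":0,"ax":0,"ay":0,"az":0},
])

```text
time: 26.82
eef_pos: [0.6078, -0.1459, 0.1933]
eef_rot: [-0.0, 0.053, 0.999, 0.0]
wrist_force: [-1.1, -1.5, -0.4]
gripper_width: 0.0001
grip_force: 0.7
```

```bash
python3 -c "
from h import *
p=status()
P=world(p);D=(P[...,:2]*1000-O)@A.T
m=(P[...,2]>.036)&(P[...,2]<.05)&(D[...,0]<-15)&(D[...,0]>-105)&(abs(D[...,1]+115)<50)
print(m.sum(),cv2.minAreaRect(D[m].astype(np.float32)))"
```

```text
t 26.875 size [199.9 150.3] dock xy [-1.  -1.1] relyaw 0.12 postL [-1.1 83.9] postR [ -0.8 -86.1] TCP dock [ -72.8 -121.3] 0.1932 tool turn 0.04 F [ 0.1  0.1 -0.1]
0 ((0.0, 0.0), (0.0, 0.0), 0.0)
```

>>> send_rows([
  {"jaw":1,"x":-0.6,"y":0.7,"z":0,"ax":0,"ay":0,"az":0},
  {"jaw":1,"x":-1.2,"y":1.4,"z":0,"ax":0,"ay":0,"az":0},
  {"jaw":1,"x":-1.9,"y":2.0,"z":0,"ax":0,"ay":0,"az":0},
  {"jaw":1,"x":-2.6,"y":2.5,"z":0,"ax":0,"ay":0,"az":0},
  {"jaw":1,"x":-3.3,"y":2.9,"z":0,"ax":0,"ay":0,"az":0},
])

```text
time: 27.5
eef_pos: [0.6441, -0.1206, 0.1931]
eef_rot: [-0.0, 0.053, 0.999, 0.0]
wrist_force: [-1.4, -0.8, 0.2]
gripper_width: 0.0001
grip_force: 0.7
```

>>> send_rows([
  {"jaw":1,"x":-0.3,"y":0.1,"z":0,"ax":0,"ay":0,"az":0},
  {"jaw":1,"x":-0.6,"y":0.2,"z":0,"ax":0,"ay":0,"az":0},
  {"jaw":1,"x":-0.9,"y":0.2,"z":0,"ax":0,"ay":0,"az":0},
  {"jaw":1,"x":-1.0,"y":0.2,"z":0,"ax":0,"ay":0,"az":0},
])

```text
time: 28.0
eef_pos: [0.6527, -0.1197, 0.1932]
eef_rot: [-0.003, 0.053, 0.999, 0.001]
wrist_force: [-9.1, 0.2, 5.7]
gripper_width: -0.0001
grip_force: 4.2
```

```bash
python3 -c "
from h import *
p=status()"
```

```text
t 28.05 size [200.  150.4] dock xy [-1.1 -0.9] relyaw -0.01 postL [-1.1 84.1] postR [ -1.1 -85.9] TCP dock [-31.2 -91.4] 0.1932 tool turn 0.02 F [-7.5  0.9  4.6]
```

>>> send_rows([
  {"jaw":1,"x":2,"y":0,"z":0,"ax":0,"ay":0,"az":0},
  {"jaw":1,"x":6,"y":0,"z":0,"ax":0,"ay":0,"az":0},
  {"jaw":1,"x":10,"y":0,"z":-4,"ax":0,"ay":0,"az":0},
  {"jaw":1,"x":14,"y":0,"z":-8,"ax":0,"ay":0,"az":0},
  {"jaw":1,"x":18,"y":0,"z":-8,"ax":0,"ay":0,"az":0},
])

```text
time: 28.68
eef_pos: [0.476, -0.1015, 0.2776]
eef_rot: [0.005, 0.053, 0.999, -0.002]
wrist_force: [0.4, -0.1, 0.3]
gripper_width: -0.0003
grip_force: 0.0
```

```bash
python3 -c "
from h import *
p=status()
P=world(p);D=(P[...,:2]*1000-O)@A.T
m=(P[...,2]>.036)&(P[...,2]<.054)&(D[...,0]<-0)&(D[...,0]>-105)&(abs(D[...,1]+115)<50)
print(m.sum(),cv2.minAreaRect(D[m].astype(np.float32)))
cv2.imwrite('pics/f.png',cv2.resize(p['frame'][60:240,200:400,::-1],None,fx=3,fy=3))"
```

```text
t 28.725 size [200.5 150.7] dock xy [-1.1 -0.8] relyaw -0.02 postL [-1.1 84.2] postR [ -1.1 -85.8] TCP dock [-214.8  -90.9] 0.274 tool turn 0.02 F [-3.7  1.8 -1.4]
264 ((-11.605620384216309, -115.57958984375), (90.13408660888672, 21.50531578063965), 88.11988830566406)
```

View pics/f.png

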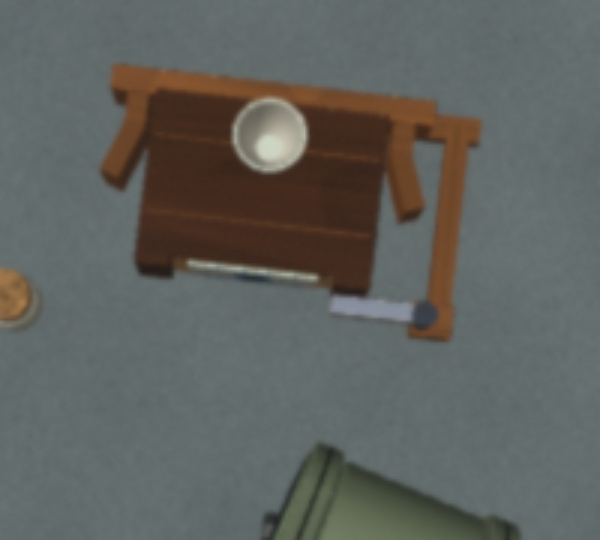

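The crop shows the chest square against the stop and the bowl standing at (270,135). The latch bar lies across the right post from (330,303) to (425,315), and the arm is clear.

>>> send_rows([
  {"jaw":1,"x":0,"y":0,"z":0,"ax":0,"ay":0,"az":0},
  {"jaw":1,"x":0,"y":0,"z":0,"ax":0,"ay":0,"az":0},
])

```text
time: 28.98
eef_pos: [0.476, -0.1012, 0.2739]
eef_rot: [0.001, 0.053, 0.999, -0.0]
wrist_force: [-0.1, -1.3, 0.0]
gripper_width: 0.0005
grip_force: 0.0
```

```bash
python3 -c "
from h import *
print(finish_job())"
```

```text
the job is handed in; nothing more can be done
None
```

The chest is home and square against the stop, was bedded with about a 16 N press on each post (readings up to about 23 N in all), the latch is swung to its end stop, the bowl is still standing, and the job was handed in at about 29 s (no verdict was returned).

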